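# Air an aroma canister at the cupping table

## Robot

A 6-joint arm with a two-finger parallel gripper is mounted at the origin on the work surface. World frame = base frame: x ahead of the robot, y to its left, z up, the work surface at z = 0. Lengths are in m, angles in rad, forces in N, time in s.
With the tool pointing down it reaches from about 0.3 to 0.75 m from the base axis. Payload 8.5 kg.
Tool frame: the origin (TCP) lies at the very end of the fingers, on their centre line; the grasp point (between the pads) lies 19 mm behind it; y points along the fingers, x is the direction in which the jaws open and shut, and the axes are right-handed (so a half turn about y gives the same grasp; the last joint's range is limited). The gripper opens to 88 mm and grips with 3 to 60 N. Pads are 18 mm wide; open, the fingers measure 123 mm over their backs; the gripper's body (75 mm by 187 mm) begins 45 mm behind the grasp point.
Start: joints at [0.998, 0.381, 1.297, -0, 1.464, -0.215], TCP at [0.193, 0.515, 0.239] pointing down, gripper open.
Joint ranges: [-3.11, 3.11], [-0.89, 2.33], [0.22, 2.48], [-1.42, 4.56], [0.17, 2.85], [-2.88, 2.88]. Speed limits (rad/s): [2.39, 2.39, 3.14, 3.14, 3.14, 3.14].

## Interface

Orientations are given as a rotation vector (axis times angle).
In Python, from bench import arm, cams gives the robot as it stands. The module is installed in compiled form; this text tells all that it offers.
- The arm moves only by the tool carry_out, never from a script. Its argument "series" is a list of rows, each a list of 5 numbers: the shift along the tool's x, y, z in mm, then the turn about the tool's y in rad, then the opening, from 0 (shut) to 1 (fully open). In form: [[x, y, z, yaw, claw], ...]. A call has 1 to 20 rows; each row shifts and turns the commanded pose from where the row before left it, along the tool's axes as they then stand; what a row does not reach is not made up. A row lasts 1/12 s, in which the tool goes at most 41.7 mm and 7.16 degrees, less where a joint would pass 70% of its speed; a pose out of reach is approached as far as the arm can. A call is refused whole if a number of a shift passes 41.7 or a number of a turn 0.125, either way. A call with a gripper value outside its range is refused whole. The fingers move at their own pace and stop on an object; "squeeze" is the grip in N (left out, the last holds). Time passes only in rows, so rows that do not move let the fingers close. It gives the time, the measured TCP pose, the force and the opening at its end, in the units of the state.
- arm.get_obs(): the state, without advancing time (a new reading comes with each control period).
- cams.get_image(name): name is "scene" or "top" or "wrist"; returns (picture, depth): 420x560x3 uint8, blue, green, red; 420x560 float32, m along the optical axis (not along the pixel's ray), 0 where there is no reading.
- cams.camera_params(name): a dict with "vfov" (degrees; the focal length in pixels is half the picture's height over the tangent of half this angle, whatever the lens; pixels are square), "cx", "cy" (the principal point, pixels), "rvec" (rotation vector, rad) and "tvec" (3), from world to camera coordinates, as OpenCV has them; the wrist camera has in their place "tool_from_camera" (4x4, takes a point from camera to tool coordinates, whose origin is the TCP and whose axes are the tool frame's). Camera axes: x right, y down, z forward; pixel columns grow to the right and rows downward; lengths in m; the calibration is good to about 2 mm. A picture is of the moment at which its call begins: read the wrist's pose just before it. camera_params takes no time and is no camera call.
- arm.finish_job(): hands the job in, once; it reports no verdict.
The state is a dict: "time": time; "qpos": joint angles; "joint_vel": joint speeds; "joint_torque": joint torques, N m; "tool_pos": TCP position; "orientation": TCP orientation; "ft_force": force on the tool from outside, world axes, zero at the start; "ft_torque": the same for the moment, N m; "opening": finger opening in m.
Only numpy, scipy, OpenCV 4.12 (cv2) and the standard library are available. Lean on these libraries where they do the work, as an engineer would, in place of code of your own. Each camera call takes 0.05 s, during which the arm holds its last target.

## Task

On the coffee cupping table, open the aroma canister that has the red paddle: with closed fingertips press the paddle all the way down so that its lid is fully open, and keep it down for about three seconds so the taster can smell the sample. Then let the paddle come up slowly, taking a good two seconds and staying on it until the lid has shut, so that the lid never drops or slams, and move clear. Work it by the paddle only: do not touch the lid, do not open the green canister, and do not pick up or shift anything else on the table.

Things in the scene. Friction and masses are not known exactly. Their poses are not given: they have to be found in the camera images.
- red_canister: aroma canister with the red paddle (the one to operate): cream box 140 (x) x 120 (y) x 140 mm tall, closed by a flat aluminium lid, shut lid's top 150 mm up, red stripe on the lid. Fixed, on a steel foot that sets it 0 to 30 mm above the table. Origin: centre of its underside, above the foot; +x points from paddle to lid hinge, +z up
- red_pivot (a point): the red paddle's pivot line, on the canister's front (-x) face, 76 mm in front of the canister's origin and 95 mm above its underside; the line runs along the canister's y; fixed
- red_tread (a point): the point to press: on top of the red paddle, mid-width, 100 mm out from the pivot and 20 mm in from its free edge; moves with the paddle. At rest it is 119 mm above the canister's underside; fully pressed it is about 40 mm lower, straight below to within 2 mm
- red_lever (a joint): angle (rad) of the red paddle, a plate 90 mm wide, 120 mm long, 8 mm thick, black ribs near its free edge: 0 at rest (sloping 0.2 rad up to the free edge, lid shut), grows as pressed, 0.4 on its bottom stop (0.2 rad down). 1 to 8 N at the tread works it. No latch: let go, it flies up and the lid falls
- red_lid (a joint): angle of that canister's lid, rad: 0 shut, 1.2 fully open; always 3 times the paddle's angle. Falls shut under its own weight when the paddle is let go. Its hinge is along the far (+x) top edge; the lid's near edge swings up and away from the paddle, over the canister
- red_cover: the red canister's lid panel, aluminium, 146 x 124 x 8 mm; origin on the hinge line, panel towards -x from it when shut
- green_canister: aroma canister with the green paddle (must be left alone and shut): cream box 140 (x) x 120 (y) x 140 mm tall, closed by a flat aluminium lid, shut lid's top 150 mm up, green stripe on the lid. Fixed, on a steel foot that sets it 0 to 30 mm above the table. Origin: centre of its underside, above the foot; +x points from paddle to lid hinge, +z up
- green_pivot (a point): the green paddle's pivot line, on the canister's front (-x) face, 76 mm in front of the canister's origin and 95 mm above its underside; the line runs along the canister's y; fixed
- green_tread (a point): the point to press: on top of the green paddle, mid-width, 100 mm out from the pivot and 20 mm in from its free edge; moves with the paddle. At rest it is 119 mm above the canister's underside; fully pressed it is about 40 mm lower, straight below to within 2 mm
- green_lever (a joint): angle (rad) of the green paddle, a plate 90 mm wide, 120 mm long, 8 mm thick, black ribs near its free edge: 0 at rest (sloping 0.2 rad up to the free edge, lid shut), grows as pressed, 0.4 on its bottom stop (0.2 rad down). 1 to 8 N at the tread works it. No latch: let go, it flies up and the lid falls
- green_lid (a joint): angle of that canister's lid, rad: 0 shut, 1.2 fully open; always 3 times the paddle's angle. Falls shut under its own weight when the paddle is let go. Its hinge is along the far (+x) top edge; the lid's near edge swings up and away from the paddle, over the canister
- green_cover: the green canister's lid panel, aluminium, 146 x 124 x 8 mm; origin on the hinge line, panel towards -x from it when shut
- mug_a: cream mug, 84 mm across, 85 mm tall, handle on its +y side; stands between the two canisters, nearer the robot. Loose. Origin: centre of its underside
- mug_b: cream mug like mug_a, far left. Loose. Origin: centre of its underside
- mug_c: cream mug like mug_a, far right. Loose. Origin: centre of its underside
- pouch: black upright coffee pouch, 50 x 80 mm, 183 mm tall, stands between the canisters at the back. Loose. Origin: centre of its underside
- spoon: steel spoon, 160 mm long, lying on the table at the left. Loose. Origin on the table under its middle
- foam_cup: white cup, 90 mm across, 120 mm tall, between the canisters. Loose. Origin: centre of its underside
- dish: small pale paper dish, 90 mm across, 35 mm tall, at the right. Loose. Origin: centre of its underside

How it is judged:
By the outcome, as a careful person would: the job done as asked, in the order asked, and still so for the second after the job is handed in, with the robot touching nothing.
It also fails if it takes over 48 s, if anything falls off the work surface, if the arm or the gripper's body presses on something with over 40 N, if the wrist force passes 120 N, or if a joint passes its speed limit or range.

## Working session

There is one attempt and no reset: what is moved stays moved. The work goes in short steps, Python scripts to look and compute and a tool call to move; the robot and the scene stay as the last step left them, time stands still between calls to the robot, and variables do not carry over. Pictures are saved under pics/ and viewed, and the job is handed in when it is done.

Besides the shell and the picture viewer there is one more tool, called as name([rows], argument=value, ...), one row to a line, values as JSON. carry_out: Moves the arm, as the interface text tells. Its arguments: {"type":"object","properties":{"series":{"type":"array","items":{"type":"array","items":{"type":"number"}}},"squeeze":{"type":"number"}},"required":["series"]}

```bash
mkdir -p pics; python3 - <<'E'
from bench import arm,cams
import cv2,numpy as np
print(arm.get_obs())
for n in("scene","top"):
    im,d=cams.get_image(n); cv2.imwrite(f"pics/{n}0.png",im); np.save(f"{n}0.npy",d); print(n,cams.camera_params(n))
print(cams.camera_params("wrist"))
E
```

```text
{'time': 0.0, 'qpos': array([ 9.97697851e-01,  3.81187229e-01,  1.29824281e+00, -1.09535142e-05,
        1.46360428e+00, -2.15283669e-01]), 'joint_vel': array([ 6.79096161e-04,  1.19009899e-03, -7.36881796e-04,  4.12791428e-04,
        1.02481407e-05, -1.05005210e-03]), 'joint_torque': array([-2.01284223e-03, -4.37930489e+01, -2.24552304e+01,  7.10915797e-02,
        3.52829299e-02, -1.54244508e-04]), 'tool_pos': array([0.1924673 , 0.51492714, 0.23814853]), 'orientation': array([-1.3580691 , -0.94068637,  0.94288161]), 'ft_force': array([-0.49220888, -0.79307225, -0.20291122]), 'ft_torque': array([-0.03053104,  0.00659759, -0.02684185]), 'opening': 0.08818417303184058}
scene {'vfov': 50.268317358605515, 'cx': 285.86149484797176, 'cy': 214.44717537127474, 'rvec': array([ 1.05873487,  2.31966971, -1.09224489]), 'tvec': array([ 0.3650757 , -0.19360536,  1.56239843])}
top {'vfov': 44.39042565762147, 'cx': 275.1911908193541, 'cy': 210.46253225268285, 'rvec': array([ 2.114117  , -2.10103504,  0.24058167]), 'tvec': array([-0.02269117,  0.61251412,  1.48160439])}
{'vfov': 58.76186773660668, 'cx': 286.69994412182814, 'cy': 215.09720338038437, 'tool_from_camera': array([[ 9.99999705e-01,  5.66201298e-04,  5.19174058e-04,
         5.91130104e-04],
       [-3.51905918e-04, -2.63113286e-01,  9.64764881e-01,
        -1.45457553e-01],
       [ 6.82852720e-04, -9.64764779e-01, -2.63113009e-01,
         6.71413809e-02],
       [ 0.00000000e+00,  0.00000000e+00,  0.00000000e+00,
         1.00000000e+00]])}
```

View pics/scene0.png

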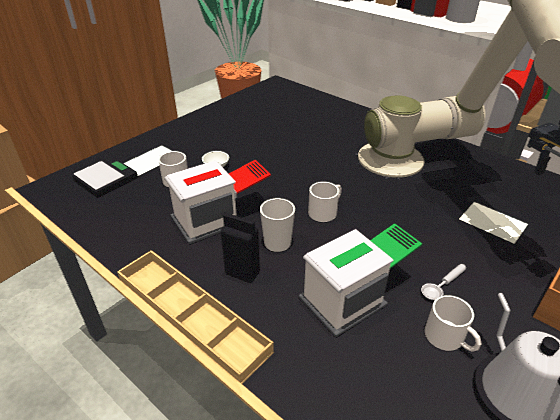

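View pics/top0.png

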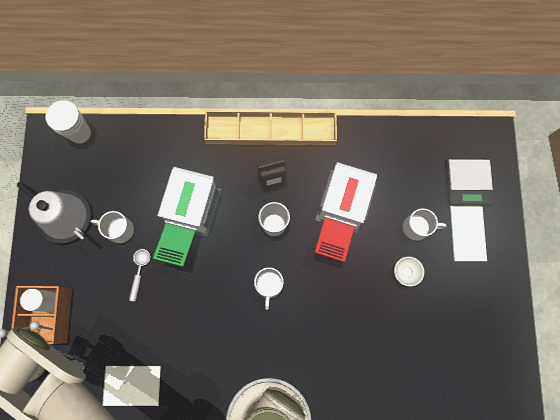

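The top view shows the red canister on the right: lid near (348,192), red paddle near (335,240) with its ribs near (333,252). The green canister is on the left at (187,197). Next I'll measure the red paddle and lid.

```bash
cat > h.py <<'E'
import cv2,numpy as np
def pts(d,P,uv):
    h=d.shape[0]; f=h/2/np.tan(np.radians(P["vfov"])/2)
    u,v=uv[:,0],uv[:,1]; z=d[v,u]
    c=np.c_[(u-P["cx"])/f*z,(v-P["cy"])/f*z,z]
    R=cv2.Rodrigues(P["rvec"])[0]
    return ((c-P["tvec"])@R)[z>0]
E
python3 - <<'E'
from h import *; from bench import cams
for n,box,lb in(("top",(310,215,360,265),(315,155,385,225)),("scene",(225,150,280,200),(160,155,240,210))):
    im=cv2.imread(f"pics/{n}0.png").astype(int); d=np.load(f"{n}0.npy"); P=cams.camera_params(n)
    b,g,r=im[...,0],im[...,1],im[...,2]
    red=(r>100)&(g<60)&(b<60)
    for nm,bx,m in(("paddle",box,red),("stripe",lb,red),("lid",lb,(r>190)&(g>190))):
        mm=np.zeros_like(m); mm[bx[1]:bx[3],bx[0]:bx[2]]=1; mm&=m
        if nm=="paddle":
            l,s,st,c=0,0,0,0
        v,u=np.nonzero(mm); p=pts(d,P,np.c_[u,v])
        med=np.median(p,0)
        rect=cv2.minAreaRect((p[:,:2]*1000).astype(np.float32))
        A=np.c_[p[:,:2],np.ones(len(p))]; k=np.linalg.lstsq(A,p[:,2],rcond=None)[0]
        print(n,nm,len(p),med.round(4),p.min(0).round(3),p.max(0).round(3),rect,"slope",k.round(3))
        print(cv2.boxPoints(rect).round())
E
```

```text
top paddle 17 [ 0.4664 -0.1788  0.1186] [ 0.455 -0.212  0.114] [ 0.48  -0.133  0.123] ((474.23406982421875, -174.66014099121094), (83.28871154785156, 14.880756378173828), 72.46805572509766) slope [ 0.271 -0.111 -0.027]
[[ 455. -212.]
 [ 469. -217.]
 [ 494. -137.]
 [ 480. -133.]]
  return _methods._mean(a, axis=axis, dtype=dtype,
  ret = um.true_divide(
Traceback (most recent call last):
ValueError: zero-size array to reduction operation minimum which has no identity
```

```bash
python3 - <<'E'
from h import *; from bench import cams
for n,box,lb in(("top",(310,215,360,265),(315,155,385,213)),("scene",(225,150,280,200),(160,155,234,210))):
    im=cv2.imread(f"pics/{n}0.png").astype(int); d=np.load(f"{n}0.npy"); P=cams.camera_params(n)
    b,g,r=im[...,0],im[...,1],im[...,2]
    red=(r-np.maximum(g,b)>90)
    for nm,bx,m in(("paddle",box,red),("stripe",lb,red),("lid",lb,(b>215)&(g>215))):
        mm=np.zeros_like(m); mm[bx[1]:bx[3],bx[0]:bx[2]]=1; mm&=m
        v,u=np.nonzero(mm); p=pts(d,P,np.c_[u,v])
        if nm!="paddle": p=p[abs(p[:,2]-np.median(p[:,2]))<.008]
        rect=cv2.minAreaRect((p[:,:2]*1000).astype(np.float32))
        A=np.c_[p[:,:2],np.ones(len(p))]; k=np.linalg.lstsq(A,p[:,2],rcond=None)[0]
        print(n,nm,len(p),np.median(p,0).round(4),p[:,2].min().round(3),p[:,2].max().round(3),"slope",k.round(3)); print(rect)
        print(cv2.boxPoints(rect).round().tolist())
E
```

```text
top paddle 982 [ 0.5258 -0.192   0.1101] -0.007 0.129 slope [-0.202  0.022  0.22 ]
((521.2418823242188, -190.9893798828125), (89.19063568115234, 114.42616271972656), 72.51006317138672)
[[453.0, -216.0], [562.0, -251.0], [589.0, -166.0], [480.0, -131.0]]
top stripe 312 [ 0.6434 -0.2288  0.1526] 0.145 0.16 slope [-0.017 -0.042  0.154]
((643.6060180664062, -228.55010986328125), (27.251266479492188, 100.61458587646484), 72.70367431640625)
[[592.0, -227.0], [688.0, -257.0], [696.0, -230.0], [600.0, -201.0]]
top lid 1548 [ 0.659  -0.2312  0.1502] 0.142 0.158 slope [-0.003 -0.001  0.152]
((651.7509155273438, -232.28369140625), (122.2374267578125, 151.31492614746094), 72.61785125732422)
[[561.0, -268.0], [706.0, -313.0], [742.0, -197.0], [598.0, -151.0]]
scene paddle 667 [ 0.519  -0.182   0.1114] -0.003 0.126 slope [0.117 0.284 0.102]
((443.1874084472656, -244.50355529785156), (319.2973937988281, 116.3673324584961), 41.80806350708008)
[[285.0, -308.0], [363.0, -394.0], [601.0, -181.0], [523.0, -95.0]]
scene stripe 239 [ 0.6443 -0.2279  0.1522] 0.149 0.155 slope [0.006 0.025 0.154]
((641.994873046875, -228.1897430419922), (32.26743698120117, 101.26502990722656), 72.34159088134766)
[[589.0, -228.0], [685.0, -259.0], [695.0, -228.0], [599.0, -197.0]]
scene lid 1204 [ 0.6589 -0.2229  0.1501] 0.144 0.154 slope [-0.003  0.002  0.153]
((650.9996948242188, -229.32290649414062), (128.2977752685547, 151.7511444091797), 71.9598159790039)
[[559.0, -267.0], [703.0, -314.0], [743.0, -192.0], [599.0, -145.0]]
```

```bash
cat >> h.py <<'E'
T=np.array([.487,-.1795]); YAW=np.radians(-17.5)
def rel(o,tgt):
    R=cv2.Rodrigues(o["orientation"])[0]
    return R, R.T@(np.array(tgt)-o["tool_pos"])*1000
E
python3 - <<'E'
from h import *; from bench import cams,arm
a=np.array([np.cos(YAW),np.sin(YAW)])
for n,box in(("top",(310,215,360,265)),("scene",(225,150,280,200))):
    im=cv2.imread(f"pics/{n}0.png"); d=np.load(f"{n}0.npy"); P=cams.camera_params(n)
    v,u=np.mgrid[box[1]:box[3],box[0]:box[2]]; p=pts(d,P,np.c_[u.ravel(),v.ravel()])
    q=p[np.linalg.norm(p[:,:2]-T,axis=1)<.012]; q=q[q[:,2]>.09]
    print(n,len(q),np.median(q,0))
    s=(p[:,:2]-T)@a; t=(p[:,:2]-T)@np.array([-a[1],a[0]]); k=(p[:,2]>.08)&(abs(t)<.05)&(s<.085)
    print("s range",s[k].min(),"t",t[k].min(),t[k].max(),"fit",np.polyfit(s[k],p[k,2],1))
o=arm.get_obs(); R,r=rel(o,[*T,.26]); print(R.round(3),r.round(1))
E
```

```text
top 51 [ 0.48673558 -0.17924813  0.11876928]
s range -0.02178379892750975 t -0.04614986191137884 0.04394221194676637 fit [-0.20263783  0.11878968]
scene 35 [ 0.48716986 -0.17927727  0.11938952]
s range -0.02202348554046225 t -0.04709957796938117 0.04893295367627243 fit [-0.20674918  0.11859396]
[[ 0.35  -0.001 -0.937]
 [ 0.937 -0.001  0.35 ]
 [-0.001 -1.     0.   ]] [-547.4  -21.2 -519.1]
```

carry_out([
  [0,-15,0,0,0],
  [0,-15,0,0,0],
  [-12,0,-11,0,0],
  [-22,0,-21,0,0],
  [-22,0,-21,0,0],
  [-22,0,-21,0,0],
  [-22,0,-21,0,0],
  [-22,0,-21,0,0],
  [-22,0,-21,0,0],
  [-22,0,-21,0,0],
  [-22,0,-21,0,0],
  [-22,0,-21,0,0],
  [-22,0,-21,0,0],
  [-22,0,-21,0,0],
  [-22,0,-21,0,0],
  [-22,0,-21,0,0],
  [-22,0,-21,0,0],
  [-22,0,-21,0,0],
  [-22,0,-21,0,0],
  [-22,0,-21,0,0],
], squeeze=20)

```text
time: 1.77
tool_pos: [0.4023, 0.0232, 0.2686]
orientation: [-1.357, -0.941, 0.942]
ft_force: [0.5, -0.1, -0.2]
opening: 0.001
```

carry_out([
  [-22,0,-21,-0.025,0],
  [-22,0,-21,-0.027,0],
  [-22,0,-21,0,0],
  [-22,0,-21,0,0],
  [-22,0,-21,0,0],
  [-22,0,-21,0,0],
  [-10,0,-10,0,0],
  [0,0,0,0,0],
  [0,0,0,0,0],
  [0,0,0,0,0],
])

```text
time: 2.6
tool_pos: [0.4864, -0.1518, 0.2687]
orientation: [-1.338, -0.981, 0.981]
ft_force: [0.1, 0.4, -0.2]
opening: 0.0007
```

```bash
python3 - <<'E'
from h import *; from bench import cams,arm
o=arm.get_obs(); R,r=rel(o,[*T,.14]); print(o["time"],o["tool_pos"],o["qpos"],o["opening"],o["ft_force"],R.round(3),r.round(1))
im,d=cams.get_image("wrist"); cv2.imwrite("pics/w1.png",im)
im,d=cams.get_image("top"); cv2.imwrite("pics/t1.png",im)
E
```

```text
2.6 [ 0.4864274  -0.15175041  0.2686748 ] [-5.35193493e-01  2.88579300e-01  1.34917857e+00  2.02268906e-04
  1.50452038e+00 -1.80066092e+00] 0.00070352591019109 [ 0.13028753  0.40546232 -0.17632042] [[ 0.301 -0.    -0.954]
 [ 0.954  0.001  0.301]
 [ 0.    -1.     0.001]] [-26.3 128.7  -9. ]
```

View pics/w1.png

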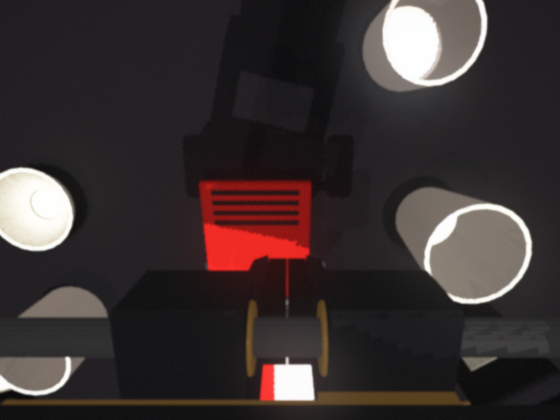

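View pics/t1.png

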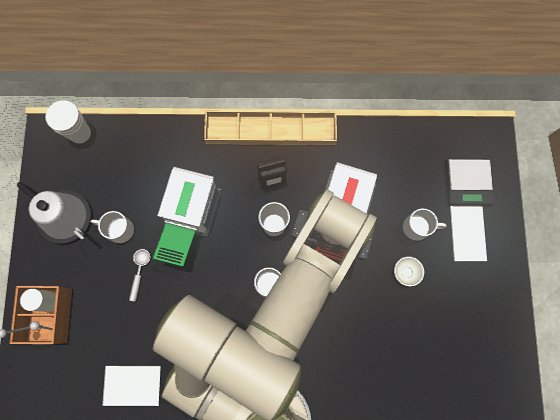

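```bash
python3 - <<'E'
from h import *; from bench import cams,arm
n="scene"
for n in("top","scene"):
    im,d=cams.get_image(n); cv2.imwrite(f"pics/{n}2.png",im); P=cams.camera_params(n)
    v,u=np.mgrid[0:420,0:560]; p=pts(d,P,np.c_[u.ravel(),v.ravel()])
    o=arm.get_obs(); a=np.array([np.cos(YAW),np.sin(YAW)]); s=(p[:,:2]-o["tool_pos"][:2])@a; t=(p[:,:2]-o["tool_pos"][:2])@np.array([-a[1],a[0]])
    k=(abs(t)<.13)&(p[:,2]>.2)&(s>-.15)&(s<.3)
    for z in np.arange(.25,.7,.03):
        m=k&(abs(p[:,2]-z)<.015)
        if m.sum()>3: print(n,z.round(2),m.sum(),s[m].min().round(3),s[m].max().round(3))
E
```

```text
top 0.34 108 -0.032 -0.005
top 0.37 537 -0.032 0.037
top 0.4 6 -0.031 -0.031
top 0.43 42 -0.035 -0.019
top 0.46 40 -0.037 -0.021
top 0.49 64 -0.081 0.035
top 0.52 248 -0.145 0.058
top 0.55 2774 -0.15 0.055
top 0.58 1836 -0.15 0.025
top 0.61 41 -0.15 -0.139
scene 0.28 96 -0.008 0.013
scene 0.31 88 0.001 0.014
scene 0.34 457 -0.033 0.038
scene 0.37 899 -0.032 0.038
scene 0.4 270 -0.028 0.036
scene 0.43 348 -0.033 0.041
scene 0.46 303 -0.032 0.043
scene 0.49 815 -0.145 0.056
scene 0.52 1342 -0.15 0.06
scene 0.55 2106 -0.15 0.057
scene 0.58 405 -0.15 0.019
```

View pics/scene2.png

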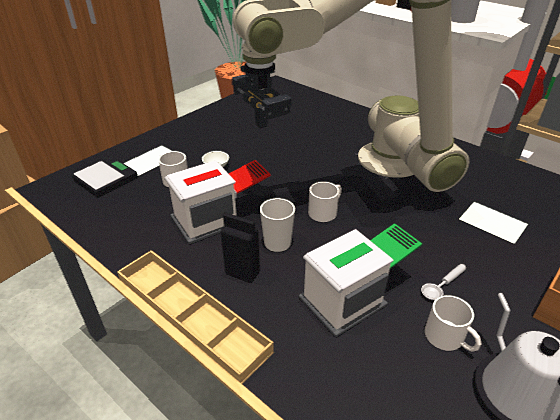

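Gripper is well clear of the lid. Moving above the tread now.

carry_out([
  [-13,0,-5,0,0],
  [-13,0,-4,0,0],
  [0,20,0,0,0],
  [0,30,0,0,0],
  [0,30,0,0,0],
  [0,25,0,0,0],
  [0,15,0,0,0],
  [0,8,0,0,0],
  [0,0,0,0,0],
  [0,0,0,0,0],
  [0,0,0,0,0],
])

```text
time: 3.72
tool_pos: [0.4881, -0.1808, 0.1419]
orientation: [-1.341, -0.982, 0.981]
ft_force: [-0.6, -0.4, -0.7]
opening: 0.0004
```

```bash
python3 - <<'E'
from h import *; from bench import cams,arm
o=arm.get_obs(); R,r=rel(o,[*T,.119]); print(o["time"],o["tool_pos"],o["ft_force"],r.round(1))
im,d=cams.get_image("wrist"); cv2.imwrite("pics/w3.png",im)
E
```

```text
3.7167 [ 0.48814281 -0.18084183  0.14186012] [-0.55282527 -0.40671365 -0.72786985] [ 1.  22.9  1.5]
```

View pics/w3.png

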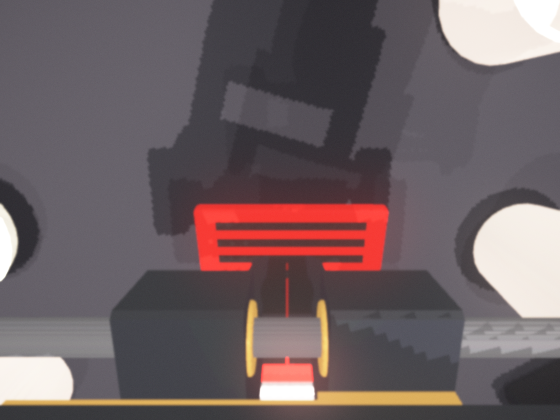

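The paddle spans columns 195–388 and the fingertips are centred at 287, so it's lined up. Pressing slowly.

carry_out([
  [0,6,1,0,0],
  [1,6,0,0,0],
  [0,4,0,0,0],
  [0,2,0,0,0],
  [0,2,0,0,0],
  [0,2,0,0,0],
  [0,2,0,0,0],
  [0,2,0,0,0],
  [0,2,0,0,0],
  [0,2,0,0,0],
  [0,2,0,0,0],
  [0,2,0,0,0],
])

```text
time: 4.77
tool_pos: [0.4869, -0.1789, 0.1066]
orientation: [-1.338, -0.981, 0.981]
ft_force: [-2.7, 0.5, 3.9]
opening: 0.0006
```

carry_out([
  [0,2,0,0,0],
  [0,2,0,0,0],
  [0,2,0,0,0],
  [0,2,0,0,0],
  [0,2,0,0,0],
  [0,2,0,0,0],
  [0,2,0,0,0],
  [0,2,0,0,0],
  [0,2,0,0,0],
  [0,2,0,0,0],
  [0,2,0,0,0],
])

```text
time: 5.68
tool_pos: [0.4875, -0.1791, 0.0847]
orientation: [-1.34, -0.982, 0.98]
ft_force: [1.3, 0.3, 2.7]
opening: 0.0007
```

```bash
python3 - <<'E'
from h import *; from bench import cams,arm
o=arm.get_obs(); R,r=rel(o,[*T,.079]); print(o["time"],o["tool_pos"],o["ft_force"],r.round(1))
im,d=cams.get_image("scene"); cv2.imwrite("pics/s4.png",im[80:300,120:400].repeat(2,0).repeat(2,1))
E
```

```text
5.6833 [ 0.48750773 -0.17911659  0.08468326] [1.33997842 0.25052641 2.73616058] [-0.5  5.7  0.4]
```

View pics/s4.png

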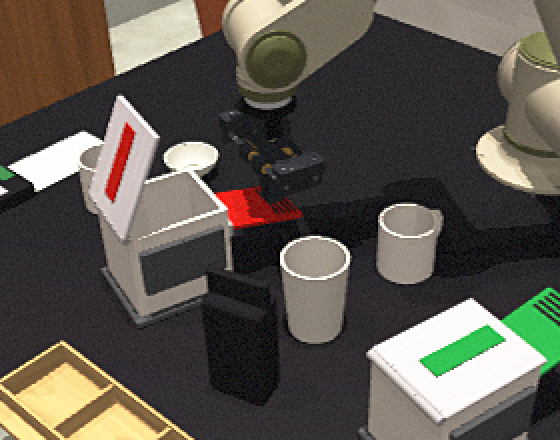

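The lid is up at (125,165), close to fully open. I'll keep going until the paddle meets its stop.

carry_out([
  [0,1.5,0,0,0],
  [0,1.5,0,0,0],
  [0,1,0,0,0],
  [0,1,0,0,0],
  [0,0,0,0,0],
])

```text
time: 6.15
tool_pos: [0.4876, -0.1792, 0.0819]
orientation: [-1.342, -0.983, 0.981]
ft_force: [-4.8, 2.7, 22.3]
opening: 0.0005
```

carry_out([
  [0,1,0,0,0],
  [0,1,0,0,0],
  [0,0,0,0,0],
])

```text
time: 6.4
tool_pos: [0.4877, -0.1793, 0.0814]
orientation: [-1.343, -0.983, 0.981]
ft_force: [-9.4, 5.3, 38.5]
opening: 0.0003
```

Firmly on the stop. I'll ease the command slightly, verify, and hold.

carry_out([
  [0,-1,0,0,0],
  [0,-0.5,0,0,0],
  [0,0,0,0,0],
  [0,0,0,0,0],
  [0,0,0,0,0],
  [0,0,0,0,0],
])

```text
time: 6.9
tool_pos: [0.4876, -0.1792, 0.0818]
orientation: [-1.342, -0.983, 0.981]
ft_force: [-7.1, 3.5, 26.6]
opening: 0.0005
```

```bash
python3 - <<'E'
from h import *; from bench import cams,arm
im,d=cams.get_image("scene"); cv2.imwrite("pics/s5.png",im[80:300,120:400].repeat(2,0).repeat(2,1)); P=cams.camera_params("scene")
o=arm.get_obs(); print(o["time"],o["tool_pos"],o["ft_force"])
b,g,r=[im[...,i].astype(int) for i in range(3)]
m=(r-np.maximum(g,b)>90); m[:, :160]=0; m[:,205:]=0;m[:120]=0;m[230:]=0
v,u=np.nonzero(m); p=pts(d,P,np.c_[u,v]); s=p[:,:2]@[np.cos(YAW),np.sin(YAW)]
c=np.cov(s,p[:,2]); w,V=np.linalg.eigh(c); print(len(p),"lid angle",np.arctan2(abs(V[1,1]),abs(V[0,1])))
E
```

```text
6.95 [ 0.4876369  -0.17922004  0.08175381] [-5.92112709  3.5324365  26.99136691]
193 lid angle 1.2083644064010186
```

View pics/s5.png

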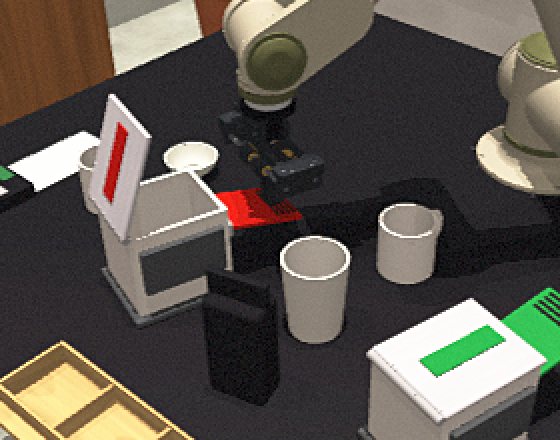

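The measured lid angle is 1.21 rad, so it's fully open (lid near (120,165)). Holding until about t = 9.4 s.

carry_out([
  [0,0,0,0,0],
  [0,0,0,0,0],
  [0,0,0,0,0],
  [0,0,0,0,0],
  [0,0,0,0,0],
  [0,0,0,0,0],
  [0,0,0,0,0],
  [0,0,0,0,0],
  [0,0,0,0,0],
  [0,0,0,0,0],
  [0,0,0,0,0],
  [0,0,0,0,0],
  [0,0,0,0,0],
  [0,0,0,0,0],
  [0,0,0,0,0],
  [0,0,0,0,0],
  [0,0,0,0,0],
  [0,0,0,0,0],
  [0,0,0,0,0],
  [0,0,0,0,0],
])

```text
time: 8.62
tool_pos: [0.4876, -0.1792, 0.0818]
orientation: [-1.342, -0.983, 0.981]
ft_force: [-6.1, 3.9, 26.9]
opening: 0.0006
```

carry_out([
  [0,0,0,0,0],
  [0,0,0,0,0],
  [0,0,0,0,0],
  [0,0,0,0,0],
  [0,0,0,0,0],
  [0,0,0,0,0],
  [0,0,0,0,0],
  [0,0,0,0,0],
  [0,0,0,0,0],
])

```text
time: 9.37
tool_pos: [0.4876, -0.1792, 0.0817]
orientation: [-1.342, -0.983, 0.981]
ft_force: [-5.6, 4.9, 26.2]
opening: 0.0004
```

carry_out([
  [0,-1,0,0,0],
  [0,-1,0,0,0],
  [0,-1,0,0,0],
  [0,-1,0,0,0],
  [0,-1,0,0,0],
  [0,-1,0,0,0],
  [0,-1,0,0,0],
  [0,-1,0,0,0],
  [0,-1,0,0,0],
  [0,-1,0,0,0],
  [0,-1,0,0,0],
  [0,-1,0,0,0],
  [0,-1,0,0,0],
  [0,-1,0,0,0],
  [0,-1,0,0,0],
  [0,-1,0,0,0],
  [0,-1,0,0,0],
  [0,-1,0,0,0],
  [0,-1,0,0,0],
  [0,-1,0,0,0],
])

```text
time: 11.03
tool_pos: [0.487, -0.1789, 0.0994]
orientation: [-1.339, -0.981, 0.981]
ft_force: [-2.9, 0.7, 3.9]
opening: 0.0005
```

carry_out([
  [0,-1,0,0,0],
  [0,-1,0,0,0],
  [0,-1,0,0,0],
  [0,-1,0,0,0],
  [0,-1,0,0,0],
  [0,-1,0,0,0],
  [0,-1,0,0,0],
  [0,-1,0,0,0],
  [0,-1,0,0,0],
  [0,-1,0,0,0],
  [0,-1,0,0,0],
  [0,-1,0,0,0],
  [0,-1,0,0,0],
  [0,-1,0,0,0],
  [0,-1,0,0,0],
])

```text
time: 12.28
tool_pos: [0.4871, -0.1791, 0.1144]
orientation: [-1.339, -0.981, 0.981]
ft_force: [3.6, -1.5, 3.0]
opening: 0.0003
```

carry_out([
  [0,-0.7,0,0,0],
  [0,-0.7,0,0,0],
  [0,-0.7,0,0,0],
  [0,-0.7,0,0,0],
  [0,-0.7,0,0,0],
  [0,-0.7,0,0,0],
])

```text
time: 12.78
tool_pos: [0.487, -0.1789, 0.1185]
orientation: [-1.339, -0.981, 0.981]
ft_force: [3.1, -2.2, 2.3]
opening: 0.0002
```

carry_out([
  [0,-0.5,0,0,0],
  [0,-0.5,0,0,0],
  [0,-0.5,0,0,0],
  [0,-0.5,0,0,0],
  [0,-0.5,0,0,0],
])

```text
time: 13.2
tool_pos: [0.4866, -0.1787, 0.1208]
orientation: [-1.337, -0.98, 0.981]
ft_force: [0.7, -0.6, 0.2]
opening: 0.0005
```

carry_out([
  [0,-0.5,0,0,0],
  [0,-0.5,0,0,0],
  [0,-0.5,0,0,0],
  [0,-0.5,0,0,0],
  [0,-0.5,0,0,0],
  [0,0,0,0,0],
])

```text
time: 13.7
tool_pos: [0.4869, -0.1788, 0.1235]
orientation: [-1.338, -0.981, 0.981]
ft_force: [-0.5, 0.8, 0.2]
opening: 0.0005
```

```bash
python3 - <<'E'
from h import *; from bench import cams,arm
im,d=cams.get_image("scene"); cv2.imwrite("pics/s6.png",im[80:300,120:400].repeat(2,0).repeat(2,1)); P=cams.camera_params("scene")
o=arm.get_obs(); print(o["time"],o["tool_pos"],o["ft_force"])
E
```

```text
13.75 [ 0.48689501 -0.17884689  0.12342461] [-0.81326903 -0.42190034 -0.84452061]
```

View pics/s6.png

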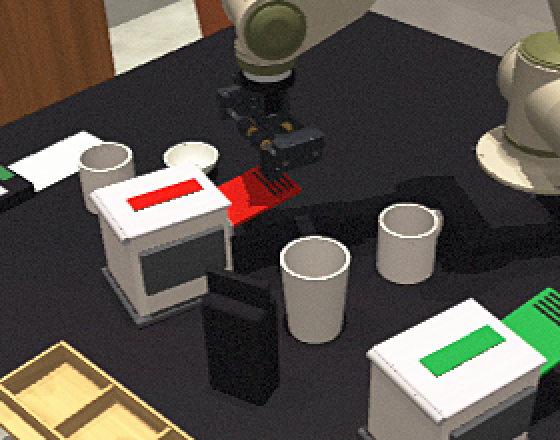

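The lid is shut flat at (160,200) and the contact force is zero. Moving straight up and clear.

carry_out([
  [0,-5,0,0,0],
  [0,-10,0,0,0],
  [0,-20,0,0,0],
  [0,-25,0,0,0],
  [0,-25,0,0,0],
  [0,-25,0,0,0],
  [0,-15,0,0,0],
  [0,-5,0,0,0],
  [0,0,0,0,0],
  [0,0,0,0,0],
  [0,0,0,0,0],
  [0,0,0,0,0],
])

```text
time: 14.75
tool_pos: [0.4867, -0.1787, 0.2523]
orientation: [-1.336, -0.98, 0.981]
ft_force: [-0.2, 0.5, -0.5]
opening: 0.0007
```

```bash
python3 - <<'E'
from h import *; from bench import cams,arm
im,d=cams.get_image("scene"); cv2.imwrite("pics/s7.png",im); P=cams.camera_params("scene")
o=arm.get_obs(); print(o["time"],o["tool_pos"],o["ft_force"])
b,g,r=[im[...,i].astype(int) for i in range(3)]
m=(b>215)&(g>215); k=np.zeros_like(m); k[155:210,160:234]=1; v,u=np.nonzero(m&k); p=pts(d,P,np.c_[u,v]); p=p[abs(p[:,2]-np.median(p[:,2]))<.008]
A=np.c_[p[:,:2],np.ones(len(p))]; print(np.median(p,0),np.linalg.lstsq(A,p[:,2],rcond=None)[0])
a=cv2.imread("pics/scene2.png"); df=(cv2.absdiff(a,im).max(2)>60).astype(np.uint8); df=cv2.morphologyEx(df,cv2.MORPH_OPEN,np.ones((3,3)))
n,l,s,c=cv2.connectedComponentsWithStats(df); print([x.tolist() for x in s[1:] if x[4]>15])
E
```

```text
14.8 [ 0.48677277 -0.17875367  0.25249843] [ 0.37947801  0.69432055 -1.56754421]
[ 0.65783422 -0.22347901  0.15008089] [-0.00367967  0.0014778   0.15279287]
[[242, 0, 12, 5, 38], [275, 0, 23, 8, 99], [399, 0, 11, 5, 44], [250, 2, 27, 13, 156], [357, 3, 10, 8, 40], [441, 3, 7, 12, 68], [278, 9, 24, 6, 81], [303, 9, 13, 8, 87], [401, 9, 12, 13, 129], [228, 13, 15, 18, 139], [278, 13, 6, 3, 18], [258, 15, 12, 4, 36], [271, 14, 6, 3, 18], [441, 16, 10, 15, 120], [268, 57, 6, 6, 30], [235, 60, 6, 6, 28], [262, 63, 13, 17, 111], [233, 64, 26, 14, 181], [226, 84, 7, 11, 58], [414, 116, 6, 19, 101], [450, 137, 3, 6, 18], [446, 145, 6, 6, 23], [456, 146, 6, 6, 22], [366, 162, 8, 8, 41], [242, 166, 9, 15, 74], [421, 184, 6, 6, 24]]
```

View pics/s7.png

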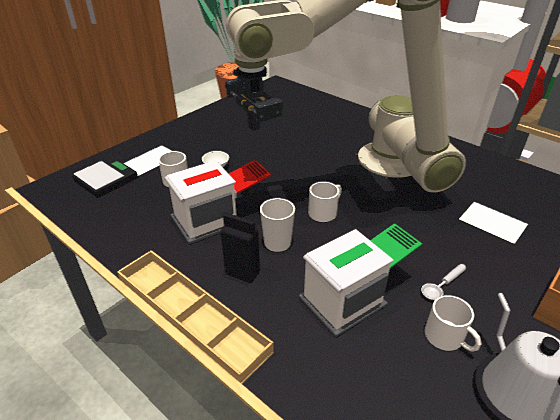

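The lid is flat and shut at z = 0.150, and the gripper is clear. The picture differences fall on the arm, its shadow and the strip of paddle (about (246,173)) that shadow falls on. No object has moved.

```bash
python3 -c "
from bench import arm
print(arm.finish_job())"
```

```text
the job is handed in; nothing more can be done
None
```

I opened the red canister by its paddle, held it open for about three seconds, let the lid down slowly, moved clear and handed the job in at about 15 s.

- **Opening:** I pressed the red tread with closed fingertips down to its bottom stop. The lid measured 1.21 rad open, against 1.2 for fully open.
- **Hold:** the paddle stayed on the stop for about 3.3 s. The force was around 27 N, with a brief reading of 38.5 N when I pressed slightly past the stop.
- **Closing:** the paddle came up over about 3.7 s. Every reading showed fingertip contact until the force fell to zero at the tread's rest height, about 0.120 m. I had no lid-angle reading during the rise, so the smooth closing rests on the force readings and the slow, steady rise.
- **Last checks:** the lid was flat and shut with its top at 0.150 m, the same as before. The fingertips were about 13 cm above the paddle with no contact force. The green canister was still shut, and the pictures showed no object moved.

No check failed or disagreed.

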